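Find the empty bay of the colour-pot warmer by feel and push the last pot home

ROBOT

A 6-joint arm with a two-finger parallel gripper is mounted at the origin on the work surface; the furniture and walls round the work are solid. World frame = base frame: x ahead of the robot, y to its left, z up, the work surface at z = 0. Lengths are in mm, angles in rad, forces in N, time in s.
With the tool pointing down it reaches from about 300 to 775 mm from the base axis. Payload 14.6 kg.
Tool frame: the origin (TCP) lies on the centre line of the jaws, within the pads' length; the fingertips stand 19 mm ahead of it and the grasp point (between the pads) is the TCP (bot.tip_reach is the distance from the TCP to the fingertips, in mm); z points along the fingers, y is the line along which they close (so a half turn about z gives the same grasp; the last joint's range is limited). The gripper opens to 85 mm and grips with 20 to 120 N. Pads are 22 mm wide; open, the fingers measure 114 mm over their backs; the gripper's body (76 mm by 85 mm) begins 54 mm behind the grasp point. The pads swing forward as they close: fully open they stand 13 mm farther back than shut.
Start: joints at [1.277, 0.3, 1.521, -0, 1.321, -0.067], TCP at [123.671, 535.906, 250.281] pointing down, gripper open.
Joint ranges: [-3.03, 3.03], [-0.79, 2.21], [0.23, 2.52], [-1.04, 4.18], [0, 3.07], [-2.55, 2.55]. Speed limits (rad/s): [2.22, 2.22, 2.57, 3.14, 3.14, 3.14].

INTERFACE

Orientations are given as a unit quaternion [w, x, y, z].
In Python, from rig import bot gives the robot as it stands. Calls block until the motion is done:
- bot.move_to(position, orientation): joint-space move of the TCP to a pose.
- bot.servo_line(position, attitude=None, speed=150, until_force=None): straight line of the TCP; attitude=None keeps the orientation; speed is the mean speed in mm/s. With until_force (N) it stops when the force on the tool has changed by that much, and returns True; else False.
- bot.move_joints(angles): joint-space move.
- bot.move_gripper(opening, grip_force=None): finger opening in mm; grip_force is the grip in N (None keeps the last); returns when the fingers have stopped.
- bot.dwell(seconds).
- bot.ik(position, orientation): joint angles nearest the present ones, or None.
- bot.read_state(): the state.
- bot.read_camera(name): name is "side" or "top"; returns a dict with "image" (480x640x3 uint8, blue, green, red), "depth" (480x640 float32, mm along the optical axis (not along the pixel's ray), 0 where there is no reading), "fovy" (degrees; the focal length in pixels is half the picture's height over the tangent of half this angle, whatever the lens; pixels are square), "cx", "cy" (the principal point, pixels), "k1" (the pictures are not rectified: a ray, as slopes to the right and down, at radius r is drawn at 1 + k1 r^2 times it, then the intrinsics apply), "eye" and "attitude" of the camera in the world. Camera axes: x right, y down, z forward; pixel columns grow to the right and rows downward; lengths in mm; the calibration is good to about 2 mm. A picture is of the moment at which its call begins.
A pose or a line that the arm cannot do raises bot.MotionError and nothing moves.
- bot.finish_job(): hands the job in; it is judged then, once.
The state is a dict: "clock": time; "joint_positions": joint angles; "qvel": joint speeds; "effort": joint torques, N m; "ee_pos": TCP position; "tool_rot": TCP orientation; "ft_force": force on the tool from outside, world axes, zero at the start; "moment": the same for the moment, N m; "grip_width": finger opening in mm; "grip_force": force on a finger pad.
Only numpy, scipy, OpenCV 4.12 (cv2) and the standard library are available. Lean on these libraries where they do the work, as an engineer would, in place of code of your own. Each camera call takes 0.05 s, during which the arm holds its last target. There are 200 camera calls.

TASK

The covered warmer has one empty bay for the gold-banded colour pot on its ledge, but the flaps hide which bay it is; the wooden push stick, pushed in under a flap, will feel whether a pot already stands behind it. With the stick, not the fingers, slide the pot along the ledge and push it upright right home to the back of the empty bay, so that the flap drops shut behind it. Then lay the stick flat on the worktop and leave the steel bowl and the tape roll where they are.

Things in the scene. Friction and masses are not known exactly. Their poses are not given: they have to be found in the camera images.
- warmer: Fixed metal bench warmer, 182 deep x 304 wide x 90 high, covered and closed but for four flapped bays. Origin at its underside, on the flap line, mid-way across the bays; x points into the bays (away from the robot), y left, z up. Bays 50 wide, 6 mm walls between, 56 apart; back wall at x = 112. Any three bays hold a pot like the loose one (near side 66 to 69 mm past the flap line); one is empty.
- ledge (a point): Middle of the open ledge in front of the bays, on its top (warmer x = -32, y = 36, z = 12 mm). Ledge and bay floors are one flat plate, top at z = 12. The ledge runs from x = -64 to the flap line and y = -116 to +188 in the warmer's frame; a lip 2 mm high (x = -68 to -64) edges its front, its two ends are open. The bay walls jut out 8 mm before the flaps as round noses.
- cover (a point): Top of the warmer's flat cover, middle of its front edge (warmer x = -4, y = 0, z = 90 mm). The cover closes the bays from above, its underside 71 mm above the bay floor; a dark hinge rail, z = 78 to 90, juts to x = -9.
- control_end (a point): Foot of the front face of the dark control end with the dial (warmer x = -2, y = 150, z = 12 mm): a solid box left of the bays, y = 116 to 185, up to z = 90; the dial sticks out to x = -15 above z = 49. No bay here.
- bay_1 (a point): Leftmost bay (warmer y = +84 mm): point on its floor, on the flap line, midway between its walls; axes as the warmer's. A pot that is home has its centre 88 to 91 mm in from this point, its near side about 68 mm in.
- bay_2 (a point): Second bay from the left (warmer y = +28 mm), same point.
- bay_3 (a point): Third bay from the left (warmer y = -28 mm), same point.
- bay_4 (a point): Rightmost bay (warmer y = -84 mm), same point.
- flap_1 (a joint): Angle (rad) of bay_1's grey flap: 0 hangs shut, grows to 1.5 swinging inward and up; inward only. 47 wide, hinged 68 mm above the bay floor, lower edge 12 mm above it, 30 g, swings freely (under 0.5 N). It falls shut only behind a pot whose near side is more than 57 mm past the flap line.
- flap_2 (a joint): The same for bay_2.
- flap_3 (a joint): The same for bay_3.
- flap_4 (a joint): The same for bay_4.
- pot: Colour pot with black screw lid and gold band, 62 high, body 42 diameter up to 41 mm, lid 44 diameter, 60 g. Origin at the centre of its underside, z up. It starts standing on the ledge before the control end, left of all bays, about 37 mm in front of the flap line.
- push_stick: Flat beech stick with a red rear end, 197 long, 16 thick and 16 wide (36 wide at the head), 70 g; the head's end is cut in a shallow V that cradles a pot. It starts flat on the worktop right of the warmer. Origin mid-length at the underside; x points to the head (V tips at x = 99, V bottom at 91, full width from 74, widening from 45, rear end at -98), z up. Grip it behind its middle to reach in.
- stick_notch (a point): Bottom of the V in the stick's head, at mid thickness.
- bowl: Steel mixing bowl, 148 diameter, 56 high, standing left of the work. Origin at the centre of its underside.
- tape: Roll of yellowish masking tape, 100 diameter, 25 high, lying on the right. Origin at the centre of its underside.
Mind the look-alikes: they are no part of the job. There is more than one size of the pot; the job needs the largest.

How it is judged:
By the outcome, as a careful person would: the job done as asked, in the order asked, and still so for the second after the job is handed in, with the robot touching nothing.
It also fails if it takes over 67 s, if anything falls off the work surface, if the arm or the gripper's body presses on something with over 40 N, if the wrist force passes 120 N, or if a joint passes its speed limit or range.

## Working session

There is one attempt and no reset: what is moved stays moved. The work goes in short steps, each a Python script; the robot and the scene stay as the last script left them, time stands still between calls to the robot, and variables do not carry over. Pictures are saved under pics/ and viewed, at most 10 in all, crops included, and the job is handed in when it is done.

```bash
ls; mkdir -p pics; cat > h.py <<'E'
import numpy as np, cv2
from scipy.spatial.transform import Rotation as R
from rig import bot
def rot(q): return R.from_quat([q[1],q[2],q[3],q[0]])
def quat(r):
    x,y,z,w=r.as_quat(); return [w,x,y,z]
def cloud(c):
    "world xyz of each pixel (480x640x3), nan where no depth"
    h,w=c["depth"].shape; f=h/2/np.tan(np.radians(c["fovy"])/2)
    K=np.array([[f,0,c["cx"]],[0,f,c["cy"]],[0,0,1.]])
    u,v=np.meshgrid(np.arange(w),np.arange(h))
    p=np.stack([u,v],-1).reshape(-1,1,2).astype(float)
    n=cv2.undistortPoints(p,K,np.array([c["k1"],0,0,0.])).reshape(-1,2)
    d=c["depth"].reshape(-1,1).astype(float); d[d==0]=np.nan
    P=np.hstack([n*d,d])
    return (rot(c["attitude"]).apply(P)+np.array(c["eye"])).reshape(h,w,3)
E
python3 - <<'E'
from h import *
for n in("top","side"):
    c=bot.read_camera(n); cv2.imwrite(f"pics/{n}0.png",c["image"]); np.save(f"{n}0.npy",cloud(c)); print(n,c["eye"],c["attitude"],c["fovy"],c["k1"])
s=bot.read_state(); print(s["clock"],s["tool_rot"],s["ft_force"])
E
```

```text
pics
top [ -17.68105441 -151.35866353 1775.74113125] [-0.11464317  0.76835    -0.62251281  0.0947261 ] 43.88848696091208 -0.13112999633931888
side [  47.67361527 1350.83672932  644.72955577] [ 0.08886878 -0.12298601  0.81380082 -0.56098574] 46.55396716287313 -0.016133064489013162
0.1 [-8.97020157e-05  1.13130537e-01  9.93580003e-01 -5.01449162e-04] [ 0.54232752 -0.24742043 -0.5193663 ]
```

View pics/top0.png

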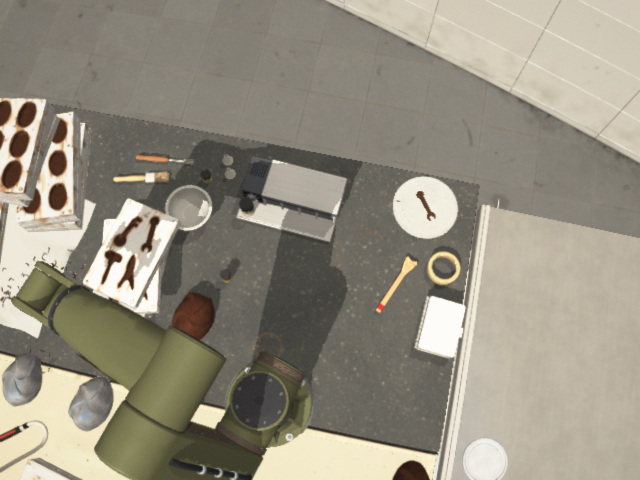

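View pics/side0.png

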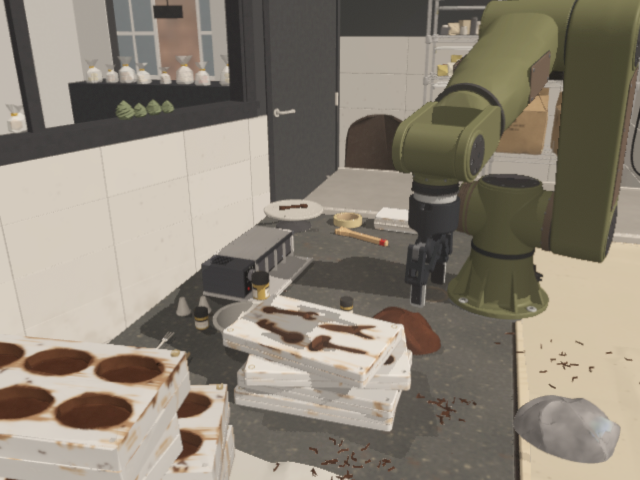

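The top view shows the stick at (397,285) with its red end at (380,308), the warmer at (292,195), the tape at (443,267) and the bowl at (188,207). Three things could be the pot: (246,204) on the ledge before the control end, (206,175) beyond the bowl, and (227,272) on the worktop. I choose (246,204), because it stands on the ledge. The side view shows the same pot at (261,285), and it is the largest of the three. Next is the close crop and the measurements.

```bash
python3 - <<'E'
from h import *
P=np.load("top0.npy"); im=cv2.imread("pics/top0.png")
a=cv2.resize(im[140:330,180:470],None,fx=2.7,fy=2.7,interpolation=cv2.INTER_CUBIC)
cv2.imwrite("pics/crop1.png",a)
def at(u,v): return np.round(P[v,u],0)
for n,(u,v) in dict(pot=(246,204),p2=(206,175),p3=(227,272),stick=(397,285),red=(380,308),tape=(432,268),bowl=(188,190),ledge=(290,222),cover=(300,180)).items(): print(n,at(u,v))
# warmer cover: z near 90 within region
Z=P[...,2]; U,V=np.meshgrid(range(640),range(480))
m=(abs(Z-90)<8)&(U>225)&(U<365)&(V>140)&(V<250)
q=P[m][:,:2].astype(np.float32); print("cover",len(q),np.median(Z[m]),cv2.minAreaRect(q),cv2.boxPoints(cv2.minAreaRect(q)).round())
m=(abs(Z-12)<6)&(U>225)&(U<365)&(V>180)&(V<250)
q=P[m][:,:2].astype(np.float32); print("ledge",len(q),cv2.minAreaRect(q),cv2.boxPoints(cv2.minAreaRect(q)).round())
m=(abs(Z-16)<7)&(U>365)&(U<424)&(V>250)&(V<320)
q=P[m][:,:2].astype(np.float32);print("stick",len(q),np.median(Z[m]),cv2.boxPoints(cv2.minAreaRect(q)).round(),q.mean(0))
m=(abs(Z-74)<8)&(U>232)&(U<260)&(V>190)&(V<220);print("pot",m.sum(),P[m].mean(0))
m=(Z>18)&(Z<33)&(U>422)&(U<465)&(V>245)&(V<290);print("tape",P[m].mean(0))
E
```

```text
pot [562. 198.  64.]
p2 [640. 352.  40.]
p3 [347. 206.  41.]
stick [ 421. -303.   11.]
red [ 341. -265.   13.]
tape [ 498. -401.    3.]
bowl [581. 396.  34.]
ledge [552.  60.   5.]
cover [668.  51.  80.]
cover 3568 88.79586702727988 ((624.9652099609375, 67.3621597290039), (307.2269592285156, 174.75343322753906), 88.6513900756836) [[534. -84.]
 [709. -88.]
 [716. 219.]
 [541. 223.]]
ledge 1799 ((577.3146362304688, 52.361358642578125), (227.73658752441406, 443.4427185058594), 11.340033531188965) [[ 422.  247.]
 [ 509. -187.]
 [ 733. -143.]
 [ 645.  292.]]
stick 410 14.303059717195424 [[ 300. -244.]
 [ 340. -409.]
 [ 544. -358.]
 [ 503. -194.]] [ 428.35245 -301.04153]
pot 204 [570.28229469 194.35866543  73.39330163]
tape [ 502.29749862 -432.12941539   23.45481995]
```

View pics/crop1.png

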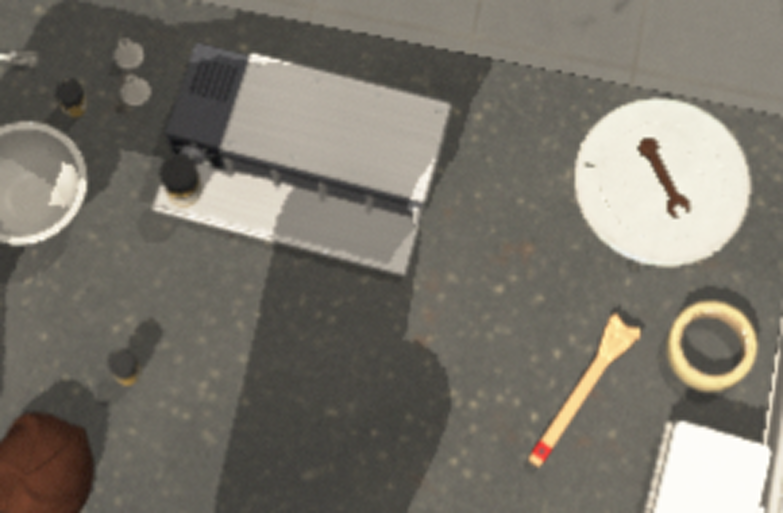

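The crop confirms the pot on the ledge: the black lid is at crop (180,175), with the gold band below it. The stick's V head is at crop (625,325) and its red end at (540,455). Depth is noisy, so I'll fit from the known geometry using corners from both cameras.

```bash
python3 - <<'E'
import cv2
im=cv2.imread("pics/side0.png")
cv2.imwrite("pics/crop2.png",cv2.resize(im[220:320,190:320],None,fx=6,fy=6,interpolation=cv2.INTER_CUBIC))
im=cv2.imread("pics/top0.png")
cv2.imwrite("pics/crop3.png",cv2.resize(im[150:250,230:355],None,fx=6,fy=6,interpolation=cv2.INTER_CUBIC))
E
```

```text
(no output)
```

View pics/crop2.png

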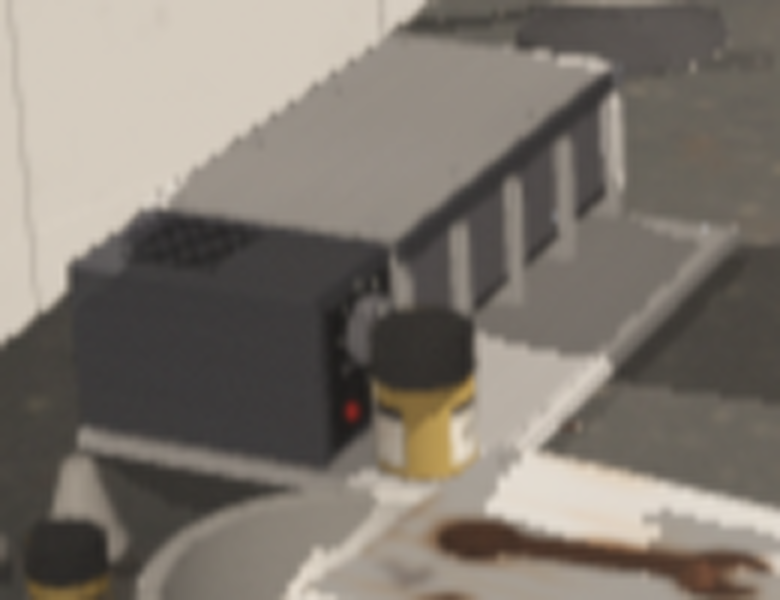

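View pics/crop3.png

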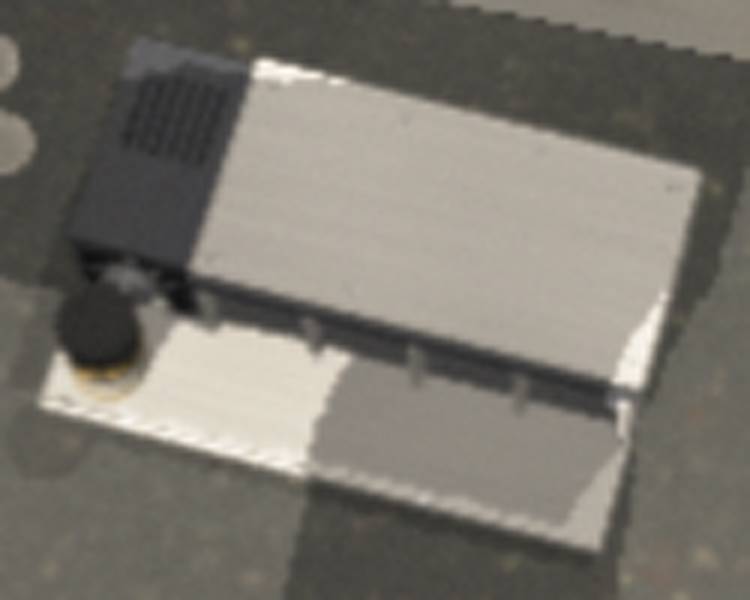

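Crop 2 (side) shows the control end's near top corner at (325,300), its foot at (325,468), and the lip's far corner at (738,235). Crop 3 (top) shows the cover's back right corner at (700,170), the lip corners at (38,404) and (598,551), and the pot lid at (98,325). I'll fit the poses from these.

```bash
cat >> h.py <<'E'
def proj(c,X):
    h=480; f=h/2/np.tan(np.radians(c["fovy"])/2); p=rot(c["attitude"]).inv().apply(np.atleast_2d(X)-c["eye"])
    s=p[:,:2]/p[:,2:]; s=s*(1+c["k1"]*(s**2).sum(1,keepdims=True)); return s*f+[c["cx"],c["cy"]]
def onplane(c,uv,z):
    f=240/np.tan(np.radians(c["fovy"])/2); K=np.array([[f,0,c["cx"]],[0,f,c["cy"]],[0,0,1.]])
    n=cv2.undistortPoints(np.array(uv,float).reshape(-1,1,2),K,np.array([c["k1"],0,0,0.])).reshape(-1,2)
    d=rot(c["attitude"]).apply(np.c_[n,np.ones(len(n))]); e=np.array(c["eye"])
    return e+d*((z-e[2])/d[:,2])[:,None]
E
python3 - <<'E'
from h import *
from scipy.optimize import least_squares
T=bot.read_camera("top"); S=bot.read_camera("side")
t=lambda x,y:((x+.5)/6-.5+230,(y+.5)/6-.5+150); s=lambda x,y:((x+.5)/6-.5+190,(y+.5)/6-.5+220)
L=[(T,t(700,170),(114,-116,90)),(T,t(133,40),(114,185,90)),(T,t(38,404),(-68,188,13)),(T,t(598,551),(-68,-116,13)),(T,t(75,243),(-2,185,90)),(T,t(190,268),(-4,116,90)),
(S,s(325,468),(-2,185,12)),(S,s(325,300),(-2,185,90)),(S,s(75,270),(114,185,90)),(S,s(738,235),(-68,-116,14)),(S,s(612,75),(-6,-116,90))]
def res(p):
    Rz=R.from_euler('z',p[2]); return np.concatenate([proj(c,Rz.apply(w)+[p[0],p[1],0])[0]-uv for c,uv,w in L])
r=least_squares(res,[590,50,0],loss='soft_l1',x_scale=[1,1,.01]); print(r.x); print(r.fun.reshape(-1,2).round(1).tolist())
W=r.x; Rz=R.from_euler('z',W[2])
Lp=[(T,t(98,322),(0,0,74)),(S,s(424,322),(0,0,74)),(S,s(425,468),None)]
rp=least_squares(lambda p:np.concatenate([proj(c,[p[0],p[1],74])[0]-uv for c,uv,_ in Lp[:2]]),[570,195]); print("pot",rp.x,rp.fun,"in warmer",Rz.inv().apply([rp.x[0]-W[0],rp.x[1]-W[1],0]))
im=T["image"].astype(int); U,V=np.meshgrid(range(640),range(480))
b,g,rr=im[...,0],im[...,1],im[...,2]
m=(rr-b>35)&(U>368)&(U<422)&(V>248)&(V<322)
X=onplane(T,np.c_[U[m],V[m]],16)[:,:2]; c0=X.mean(0); _,_,vt=np.linalg.svd(X-c0); d=vt[0]*np.sign(vt[0][0]); a=(X-c0)@d
print("stick",m.sum(),c0,d,np.arctan2(d[1],d[0]),a.min(),a.max(),"mid",c0+d*(a.min()+a.max())/2)
ne=abs(a)<30; print("neck lateral",((X-c0)[ne]@np.array([-d[1],d[0]])).mean())
im=S["image"].astype(int);m=(im[...,2]-im[...,0]>50)&(U>330)&(U<392)&(V>224)&(V<250)
X=onplane(S,np.c_[U[m],V[m]],12)[:,:2];c0=X.mean(0); _,_,vt=np.linalg.svd(X-c0);d=vt[0]*np.sign(vt[0][0]); a=(X-c0)@d
print("stickS",m.sum(),c0,d,np.arctan2(d[1],d[0]),a.min(),a.max(),"mid",c0+d*(a.min()+a.max())/2)
E
```

```text
[ 5.87905991e+02  3.61124883e+01 -5.22584384e-02]
[[-0.8, 1.2], [-0.3, -0.2], [0.3, 0.5], [0.7, -0.0], [-1.8, -0.5], [0.5, 1.3], [0.5, 0.6], [-1.2, -0.1], [-0.9, -1.4], [-0.4, -2.1], [0.4, -2.3]]
pot [560.61243422 196.30434221] [ 0.01819573  0.24661854 -0.18727037 -0.05098245] in warmer [-35.62386272 158.54749665   0.        ]
stick 484 [ 429.72117926 -300.92236978] [ 0.92287301 -0.38510441] -0.3953209548909149 -110.9583288496358 88.64516632709677 mid [ 419.42507153 -296.62592114]
neck lateral 0.1460442730410278
stickS 381 [ 427.52123814 -301.28659155] [ 0.85369541 -0.52077265] -0.5477557626235442 -123.87829753705543 104.46975846549603 mid [ 419.2367478  -296.23287342]
```

The warmer is at (588, 36) with yaw −0.052. The pot is at warmer (−36, 158), and the stick's middle is at (419, −297) with yaw −0.395. Now I'll pick the stick up behind its middle.

```bash
cat >> h.py <<'E'
W=np.array([587.9,36.1]); YW=-0.0523
G=-65.          # grip place along the stick
DZ=12.5         # TCP above the stick's mid thickness
def down(yaw): return quat(R.from_euler('z',yaw+np.pi)*R.from_euler('x',np.pi))
def notch(x,y,h):
    "TCP for the V bottom at warmer (x,y), stick mid h above the bay floor"
    p=R.from_euler('z',YW).apply([x-91+G,y,0]); return [p[0]+W[0],p[1]+W[1],12+h+DZ]
def inv(p):
    q=R.from_euler('z',-YW).apply([p[0]-W[0],p[1]-W[1],0]); return [q[0]+91-G,q[1],p[2]-12-DZ]
def st(tag=""):
    s=bot.read_state(); print(tag,"t",round(s["clock"],2),"notch",np.round(inv(s["ee_pos"]),1),"F",np.round(s["ft_force"],1),"w",round(s["grip_width"],1)); return s
E
python3 - <<'E'
from h import *
print(bot.tip_reach)
y=-0.395; p=np.array([419.4,-296.6])+G*np.array([np.cos(y),np.sin(y)])
bot.move_to([*p,120],down(y)); st()
bot.move_gripper(50); st()
bot.servo_line([*p,20.5],speed=120,until_force=8); print(bot.read_state()["ee_pos"])
bot.move_gripper(0,100); st()
bot.servo_line([*p,100],speed=150); st()
c=bot.read_camera("side"); cv2.imwrite("pics/grip.png",cv2.resize(c["image"][150:300,320:520],None,fx=3.5,fy=3.5))
E
```

```text
19.0
 t 3.18 notch [ -55.8 -318.8   95.6] F [ 0.7  0.9 -0.2] w 85.4
 t 3.62 notch [ -56.1 -319.2   95.5] F [-0.  -0.5  0.3] w 50.1
[ 359.6867838  -271.82594748   21.04822326]
 t 5.03 notch [ -55.8 -319.4   -3.2] F [-2.3  2.4 10.5] w 13.1
 t 5.71 notch [ -56.4 -318.9   74.8] F [ 0.7  0.1 -1.2] w 13.2
```

View pics/grip.png

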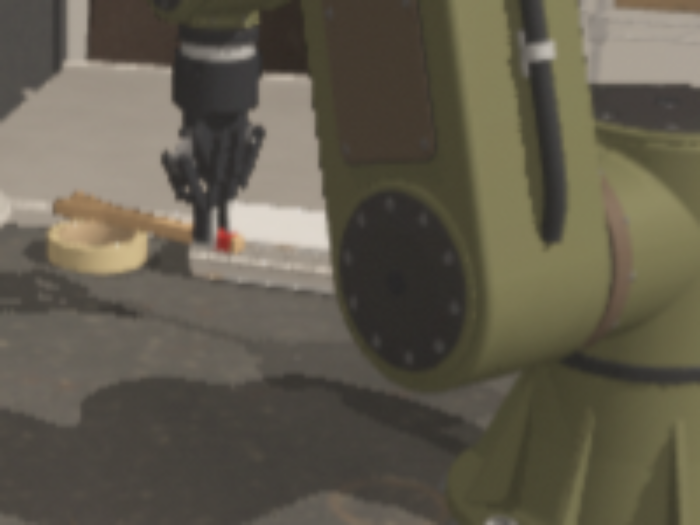

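The picture shows the stick held near its rear, with the red end at (225,240), lifted and about level. Next I'll probe from the right, starting with bay 4.

```bash
python3 - <<'E'
from h import *
bot.move_to(notch(-40,-84,30),down(YW)); st("pre")
found=None
for b,y in ((4,-84),(3,-28),(2,28)):
    bot.servo_line(notch(-35,y,26),speed=150)
    hit=bot.servo_line(notch(77,y,26),speed=100,until_force=6); s=st(f"bay{b} hit={hit}")
    x=inv(s["ee_pos"])[0]
    if hit and x<55: print("blocked"); bot.servo_line(notch(-35,y,26)); break
    if not hit: found=b; break
    bot.servo_line(notch(-35,y,26),speed=180)
print(found)
if found:
    lim=[]
    bot.servo_line(notch(40,y,26),speed=100)
    for sg in(1,-1):
        h=bot.servo_line(notch(40,y+sg*12,26),speed=25,until_force=5); s=st(f"wall{sg} {h}"); lim.append(inv(s["ee_pos"])[1])
        bot.servo_line(notch(40,y,26),speed=60)
    print("centre off",np.mean(lim)-y)
    bot.servo_line(notch(-35,np.mean(lim),26),speed=150); st("out")
E
```

```text
pre t 6.71 notch [-39.7 -84.6  30. ] F [ 0.2 -0.5 -0.2] w 13.2
bay4 hit=True t 7.88 notch [ 65.  -83.8  25.2] F [ 0.6  0.6 -1.3] w 12.8
bay3 hit=True t 10.04 notch [ 65.6 -28.3  25. ] F [-1.6  1.   0.4] w 13.3
bay2 hit=False t 12.54 notch [76.6 28.  26. ] F [ 0.1  0.  -0.8] w 13.7
2
wall1 True t 13.47 notch [39.9 36.9 25.6] F [ 1.1 -4.4 -1.8] w 13.4
wall-1 True t 14.09 notch [39.5 22.7 25.6] F [ 1.4  4.4 -0.7] w 13.2
centre off 1.788235594436646
out t 14.99 notch [-34.1  29.8  26.3] F [ 1.1 -0.9 -0.8] w 13.2
```

Bays 4 and 3 stopped the stick at about 65 mm and bay 2 let it through to 77 mm, so bay 2 is empty, with its centre at y = 29.8. Now I'll slide the pot there with the side of the stick's head.

```bash
python3 - <<'E'
from h import *
q=down(YW)
bot.servo_line(notch(-60,40,100),speed=200)
bot.servo_line(notch(-33,207,100),speed=250)
bot.servo_line(notch(-33,207,18),speed=180); st("left")
print(bot.servo_line(notch(-33,160,18),speed=60,until_force=12)); st()
print(bot.servo_line(notch(-33,68.8,18),speed=60,until_force=12)); st("slid")
bot.servo_line(notch(-33,72,18),speed=40)
bot.servo_line(notch(-85,72,18),speed=150)
for n in("top","side"):
    c=bot.read_camera(n); cv2.imwrite(f"{n}1.png",c["image"])
a=cv2.imread("top1.png")[150:250,230:355]; b=cv2.imread("side1.png")[220:320,190:320]
cv2.imwrite("pics/slid.png",np.hstack([cv2.resize(a,(400,320),interpolation=2),cv2.resize(b,(400,320),interpolation=2)])); st()
E
```

```text
left t 16.97 notch [-32.5 206.7  18.8] F [-0.5  0.6 -0.6] w 12.8
False
 t 17.9 notch [-33.  160.1  18. ] F [ 0.1 -0.4 -0.8] w 13.3
False
slid t 19.57 notch [-33.  69.  18.] F [ 0.  -0.9 -0.4] w 13.1
 t 20.42 notch [-83.9  72.1  18.2] F [-0.2 -0.3 -0.7] w 13.2
```

View pics/slid.png

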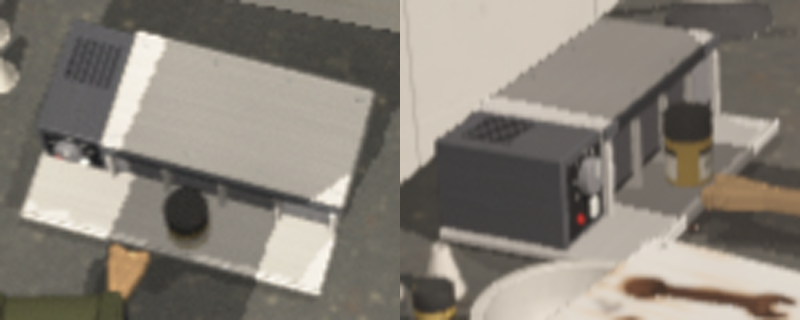

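The pot is upright and in front of the second bay, with its lid at (187,208) in the top half of the picture. The stick's head is behind it and to its left. I'll measure the pot before pushing.

```bash
python3 - <<'E'
from h import *
from scipy.optimize import least_squares
T=bot.read_camera("top");S=bot.read_camera("side")
tu=(230+187/3.2-.5,150+207/3.2-.5); su=(190+288/400*130-.5,220+110/3.2-.5)
su=(190+(688-400)/400*130-.5,220+(112)/3.2-.5)
for uv,c in((tu,T),(su,S)):
    X=onplane(c,[uv],74)[0]; print(inv([*X[:2],0])[0]-91+G,inv([*X[:2],0])[1])
E
```

```text
-35.8259767322302 25.09636583901594
-40.942674303494385 29.166564811285856
```

```bash
python3 - <<'E'
from h import *
bot.servo_line(notch(-85,29.8,26),speed=120)
bot.servo_line(notch(-66,29.8,26),speed=60)
h=bot.servo_line(notch(-20,29.8,26),speed=40,until_force=6); s=st(f"a {h}")
if not h:
    h=bot.servo_line(notch(71,29.8,26),speed=45,until_force=7); s=st(f"b {h}")
c=bot.read_camera("side"); cv2.imwrite("pics/push.png",cv2.resize(c["image"][220:320,190:320],(780,600),interpolation=2))
E
```

```text
a False t 22.79 notch [-20.1  29.8  26.1] F [-0.9 -0.4 -0.7] w 13.3
b True t 24.52 notch [65.9 29.7 25.3] F [-0.   0.3 -1.4] w 13.1
```

View pics/push.png

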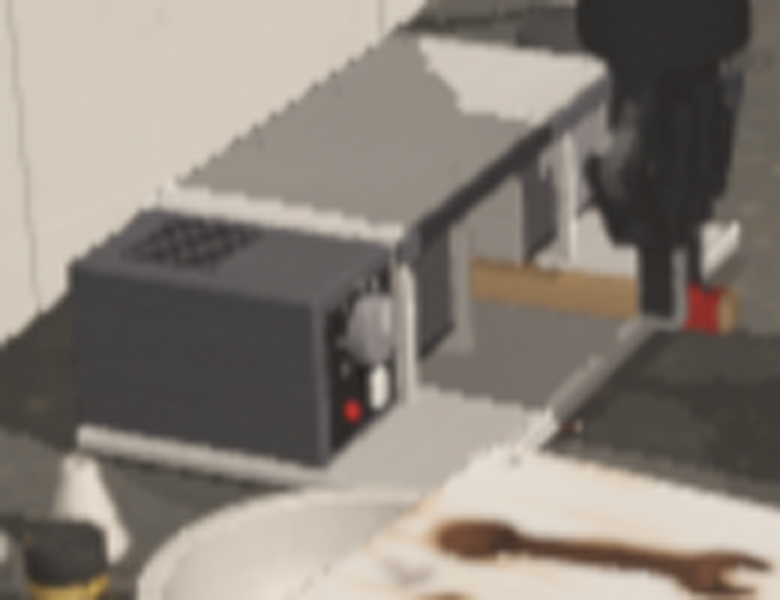

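The stick stopped firmly at 65.9 mm, at the same depth as the pots already home. The picture shows it deep in bay 2, with the pot out of sight inside. Now I'll withdraw and lay the stick down.

```bash
python3 - <<'E'
from h import *
bot.servo_line(notch(-40,29.8,26),speed=110)
bot.servo_line(notch(-60,29.8,110),speed=180); st("out")
y=-0.395; p=[359.7,-271.8]
bot.move_to([*p,110],down(y))
bot.servo_line([*p,40],speed=150)
print(bot.servo_line([*p,20.7],speed=30,until_force=4)); print(bot.read_state()["ee_pos"][2])
bot.move_gripper(45); bot.dwell(.2)
bot.servo_line([*p,150],speed=150); 
bot.move_to([300,-350,250],down(y));st("done")
im=[]
for n in("top","side"):
    im.append(bot.read_camera(n)["image"])
a=cv2.resize(im[0][140:330,180:470],(580,380),interpolation=2); 
b=cv2.resize(im[1][200:320,190:410],(580,316)); b=b[80:]
b=cv2.resize(im[1][215:300,200:420],(580,218),interpolation=2)
cv2.imwrite("pics/end.png",np.vstack([a,b]))
E
```

```text
out t 26.32 notch [-60.   29.8 109.4] F [ 0.3 -0.4 -2. ] w 13.3
True
21.35682044847853
done t 31.09 notch [-111.4 -400.1  224.1] F [-0.9  0.  -1. ] w 45.2
```

View pics/end.png

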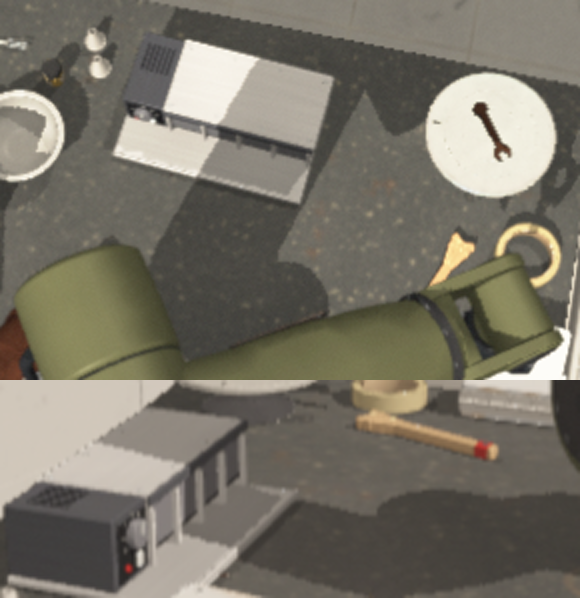

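The ledge is empty and all the flaps hang shut. The stick lies flat, head at (460,240), clear of the tape, and the bowl hasn't moved. Handing in.

```bash
python3 -c "
from rig import bot
print(bot.finish_job())"
```

```text
the job is handed in; nothing more can be done
None
```

I handed the job in at about 31 s: the gold-banded pot was pushed with the stick to the back of bay 2, the empty one; all flaps look shut, the stick lies flat on the worktop, and the bowl and tape were left alone.

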